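# Put the setting gauge away and click its case shut

## Task

Put the brass setting gauge away: set it down (do not drop it) on its base inside the open end of the wooden case, let go, then slide the cover shut by its wooden grip bar until the red spring tab has ridden over the brass ledge and clicked down behind it. Close it gently by feel, never pressing the cover on its ledge or cork stop with more than 12 N, and leave the press, the red weight and the rack of shanks alone.

Things in the scene. Friction and masses are not known exactly. Their poses are not given: they have to be found in the camera images.
- case: Fixed wooden case with steel rails, 210 mm long (its x, from -115 to +95 mm) x 130 mm wide (y; a wider rail on the +y side reaches y = 76 mm), rail tops 50 mm high. Origin on its underside, midway across; z up. The cover closes towards the case's +x, away from the robot. The mouth between the rail lips is clear for y from -50 to +50 mm; the +x end wall is 41 mm high.
- well (a point): Middle of the well's cork-lined floor, 8 mm above the case's underside, at case x = -14, y = 0 mm; axes as the case's. The well spans case x -107 to +79 mm and y -57 to +57 mm; the cover's underside runs 34 mm above this floor.
- rail (a point): Fixed mark on top of the +y rail (case x = -40, y = 65, z = 50 mm): nominal far (+x) edge of the ledge. The brass catch strip here (y 44 to 72 mm) has a ledge bar 6 mm high, 44 mm long, with a 20 degree ramp on its -x side, then a sprung cork stop (8 N/mm, top 65 mm above the case's underside). The strip is adjustable: it sits up to 20 mm either way along x, and no reading tells.
- cover: Green metal slide cover, 4 mm thick, 112 mm wide, captive in the rails: it only slides along case x. Origin on its underside; plate from x = -128 to +102 mm of it; axes as the case's. It starts at case x = -105 to -117 mm, baring the well's +x end. Home is at about x = 0, anywhere from -22 to +23 mm as the catch sits. The plate slides with 1 to 2 N.
- grip_bar (a point): Top middle of the cover's dark wooden grip bar: 12 mm thick (case x), 50 mm long (case y), 26 mm high above the plate's top. Lies at x = +12, y = 0, z = +30 mm of the cover's origin.
- tab (a joint): Red spring tab beside the cover over the +y rail: strip 50 mm long, hinged at its -x end, 6 mm round nose at its +x end. Angle in rad: 0 = down, 0.11 = up on the ledge. Down before the ramp and again once clicked. Ramp: push about 3 to 6 N, some 45 to 68 mm before the click; along the ledge 1 to 4 N; click; cork stop within 3 mm after. With the cover's x above -24.5 mm it is up unless clicked.
- gauge: Loose brass setting gauge, 220 g: foot 56 mm (its x) x 24 mm (y) x 12 mm high with a centre block 30 x 24 mm rising to 26 mm. Origin: centre of its underside; z up. It fits under the cover when it stands flat on the well floor, either way round.
- weight: Bystander: red-painted cast-iron weight, 68 mm across, 54 mm high, 0.9 kg, with a waisted knob. Origin: centre of its underside.
- rack: Bystander: dark wooden rack 62 x 150 (y) x 22 mm high with five maple hammer shanks, loose on the cart beyond the case. Origin: centre of its underside.
- press: Bystander: fixed dark cast lever press with cork-faced jaw, foot 120 x 160 mm, 235 mm high, its long handle rising outward (+y) to 340 mm. Origin: centre of its foot's underside.
Not all that is in view belongs to the job. Of the things shaped like the gauge, the brass one is meant.

How it is judged:
By the outcome, as a careful person would: the job done as asked, in the order asked, and still so for the second after the job is handed in, with the robot touching nothing.
It also fails if it takes over 61 s, if anything falls off the work surface, if the arm or the gripper's body presses on something with over 40 N, if the wrist force passes 120 N, or if a joint passes its speed limit or range.

## Robot

A 6-joint arm with a two-finger parallel gripper is mounted at the origin on the work surface. World frame = base frame: x ahead of the robot, y to its left, z up, the work surface at z = 0. Lengths are in m, angles in rad, forces in N, time in s.
With the tool pointing down it reaches from about 0.2 to 0.875 m from the base axis. Payload 3.4 kg.
Tool frame: the origin (TCP) lies at the very end of the fingers, on their centre line; the grasp point (between the pads) lies 19 mm behind it (arm.tcp_to_grasp is the distance from the TCP to the grasp point, in m); z points along the fingers, y is the direction in which the jaws open and shut (so a half turn about z gives the same grasp; the last joint's range is limited). The gripper opens to 94 mm and grips with 3 to 60 N. Pads are 16 mm wide; open, the fingers measure 119 mm over their backs; the gripper's body (75 mm by 177 mm) begins 78 mm behind the grasp point.
Start: joints at [-1.252, 0.276, 1.505, -0, 1.361, -0.121], TCP at [0.245, -0.52, 0.205] pointing down, gripper open.
Joint ranges: [-2.89, 2.89], [-0.75, 2.08], [0.22, 2.7], [-1.18, 4.32], [0.11, 2.71], [-2.7, 2.7]. Speed limits (rad/s): [2.57, 2.57, 3.14, 3.14, 3.14, 3.14].

## Interface

Orientations are given as a unit quaternion [x, y, z, w].
In Python, from cell import arm gives the robot as it stands.
- The arm moves only by the tool servo_tool, never from a script. Its argument "rows" is one flat list of numbers, 5 for each row, row after row: the shift along the world's x, y, z in mm, then the turn about the world's z in degrees, then the opening in per cent of the stroke, from 0 (shut) to 100 (fully open). In form: [dx, dy, dz, yaw, gripper, dx, dy, dz, yaw, gripper, ...]. A call has 1 to 20 rows; each row shifts and turns the commanded pose from where the row before left it; what a row does not reach is not made up. A row lasts 1/8 s, in which the tool goes at most 62.5 mm and 10.7 degrees, less where a joint would pass 70% of its speed; a pose out of reach is approached as far as the arm can. A call is refused whole if a number of a shift passes 62.5 or a number of a turn 10.7, either way. A call with a gripper value outside its range is refused whole. The fingers move at their own pace and stop on an object; "grip_force" is the grip in N (left out, the last holds). Time passes only in rows, so rows that do not move let the fingers close. It gives the time, the measured TCP pose, the force and the opening at its end, in the units of the state.
- arm.get_obs(): the state, without advancing time (a new reading comes with each control period).
- arm.snapshot(name): name is "scene" or "top" or "wrist"; returns a dict with "image" (420x560x3 uint8, red, green, blue), "depth" (420x560 float32, m along the optical axis (not along the pixel's ray), 0 where there is no reading), "camera_matrix" (3x3 intrinsics, pixels), "k1" (the pictures are not rectified: a ray, as slopes to the right and down, at radius r is drawn at 1 + k1 r^2 times it, then the intrinsics apply), "rvec" (rotation vector, rad) and "tvec" (3), from world to camera coordinates, as OpenCV has them. Camera axes: x right, y down, z forward; pixel columns grow to the right and rows downward; lengths in m; the calibration is good to about 2 mm. A picture is of the moment at which its call begins.
- arm.close_job(): hands the job in, once; it reports no verdict.
The state is a dict: "time": time; "joint_pos": joint angles; "joint_vel": joint speeds; "effort": joint torques, N m; "eef_pos": TCP position; "tool_rot": TCP orientation; "contact_force": force on the tool from outside, world axes, zero at the start; "moment": the same for the moment, N m; "gripper_width": opening from 0.0 (shut) to 1.0 (fully open).
Only numpy, scipy, OpenCV 4.12 (cv2) and the standard library are available. Lean on these libraries where they do the work, as an engineer would, in place of code of your own. Each camera call takes 0.05 s, during which the arm holds its last target.

## Working session

There is one attempt and no reset: what is moved stays moved. The work goes in short steps, Python scripts to look and compute and a tool call to move; the robot and the scene stay as the last step left them, time stands still between calls to the robot, and variables do not carry over. Pictures are saved under pics/ and viewed, and the job is handed in when it is done.

Besides the shell and the picture viewer there is one more tool, called after "Emit:" by a JSON object that holds its "method" and its "body", one argument or row to a line. servo_tool: Moves the arm, as the interface text tells. Its arguments: {"type":"object","properties":{"rows":{"type":"array"},"grip_force":{"type":"number"}},"required":["rows"]}

```bash
mkdir -p pics
cat > h.py <<'E'
import numpy as np, cv2, pickle
from cell import arm
def snap(name,tag):
    s=arm.snapshot(name); pickle.dump(s,open(f'pics/{tag}.pkl','wb'))
    cv2.imwrite(f'pics/{tag}.png',s['image'][:,:,::-1]); return s
def load(tag): return pickle.load(open(f'pics/{tag}.pkl','rb'))
def ray(s,u,v):
    K=s['camera_matrix']; p=np.array([(u-K[0,2])/K[0,0],(v-K[1,2])/K[1,1]])
    q=p.copy()
    for _ in range(20): q=p/(1+s['k1']*(q@q))
    R=cv2.Rodrigues(np.array(s['rvec'],float))[0]; t=np.array(s['tvec'],float).ravel()
    return -R.T@t, R.T@np.array([q[0],q[1],1.]),
def atz(s,u,v,z):
    o,d=ray(s,u,v); return o+d*(z-o[2])/d[2]
def atd(s,u,v):
    o,d=ray(s,u,v); return o+d*s['depth'][int(round(v)),int(round(u))]
def proj(s,P):
    R=cv2.Rodrigues(np.array(s['rvec'],float))[0]; c=R@np.array(P,float)+np.array(s['tvec'],float).ravel()
    q=c[:2]/c[2]; q=q*(1+s['k1']*(q@q)); K=s['camera_matrix']
    return K[0,0]*q[0]+K[0,2],K[1,1]*q[1]+K[1,2]
def crop(tag,u0,v0,u1,v1,k,out):
    im=cv2.imread(f'pics/{tag}.png')[v0:v1,u0:u1]
    cv2.imwrite(f'pics/{out}.png',cv2.resize(im,None,fx=k,fy=k,interpolation=cv2.INTER_CUBIC))
E
python3 - <<'E'
from h import *
for n in ("scene","top"): s=snap(n,n+"0"); print(n,s['camera_matrix'].tolist(),s['k1'],arm.get_obs()['time'])
o=arm.get_obs(); print(o, arm.tcp_to_grasp)
E
```

```text
scene [[447.795571508132, 0.0, 284.54911374702186], [0.0, 447.795571508132, 208.87565325304666], [0.0, 0.0, 1.0]] -0.07110594859331573 0.05
top [[510.68792812005574, 0.0, 274.6725913750289], [0.0, 510.68792812005574, 208.0870636858258], [0.0, 0.0, 1.0]] -0.17587430702595197 0.1
{'time': 0.1, 'joint_pos': array([-1.25197647e+00,  2.76523790e-01,  1.50597112e+00,  3.66236865e-06,
        1.36069602e+00, -1.21010860e-01]), 'joint_vel': array([-0.00023475, -0.00171949, -0.00384271, -0.0015416 , -0.00167919,
       -0.00031067]), 'effort': array([ 8.72784876e-04, -4.05456376e+01, -2.37780172e+01,  7.01208157e-02,
        2.98803148e-02, -4.85232454e-05]), 'eef_pos': array([ 0.2446624 , -0.51980702,  0.20470989]), 'tool_rot': array([ 9.75915689e-01,  2.18146576e-01, -7.71278058e-05, -7.95410589e-04]), 'contact_force': array([-0.21095923, -0.1456712 ,  0.3970595 ]), 'moment': array([0.00041537, 0.03052532, 0.02413843]), 'gripper_width': 1.0019943607062773} 0.0188
```

View pics/scene0.png

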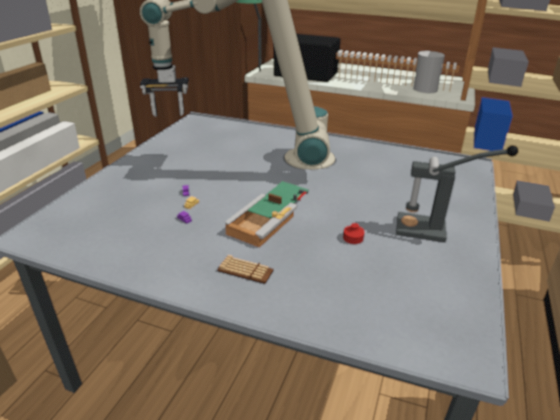

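View pics/top0.png

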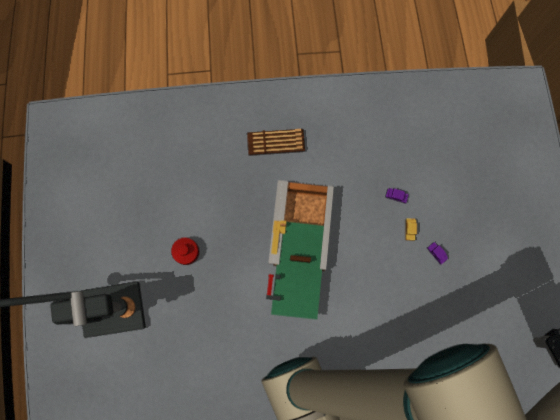

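Gauge-shaped candidates in the top view are purple at (397,195), yellow/brass at (411,229) and purple at (438,253). The brass one is at (411,229), so I'll check it in close crops.

Run:
```python
from h import *
crop("top0",380,180,460,270,7,"c1"); crop("top0",250,170,350,330,4.9 if 0 else 5,"c2")
im=cv2.imread('pics/c2.png');print(im.shape)
cv2.imwrite('pics/c2.png',im[:600]) ; crop("top0",255,265,335,330,7,"c3")
s=load("top0")
for u,v in [(411,229),(280,183),(335,185),(278,215),(330,220),(286,185),(300,205),(302,259),(269,285),(300,300),(185,252),(276,142)]: print(u,v,atd(s,u,v).round(4))
```

```text
(800, 500, 3)
411 229 [ 0.5219 -0.2674  0.0276]
280 183 [0.6622 0.055  0.0504]
335 185 [ 0.6568 -0.0886  0.0055]
278 215 [0.5803 0.0667 0.0549]
330 220 [ 0.5576 -0.0603  0.0537]
286 185 [0.6559 0.0404 0.0501]
300 205 [0.6103 0.0075 0.0102]
302 259 [0.4651 0.0186 0.075 ]
269 285 [0.4106 0.1022 0.0604]
300 300 [0.3691 0.0305 0.045 ]
185 252 [0.5067 0.3013 0.0547]
276 142 [0.784  0.0552 0.0123]
```

View pics/c1.png

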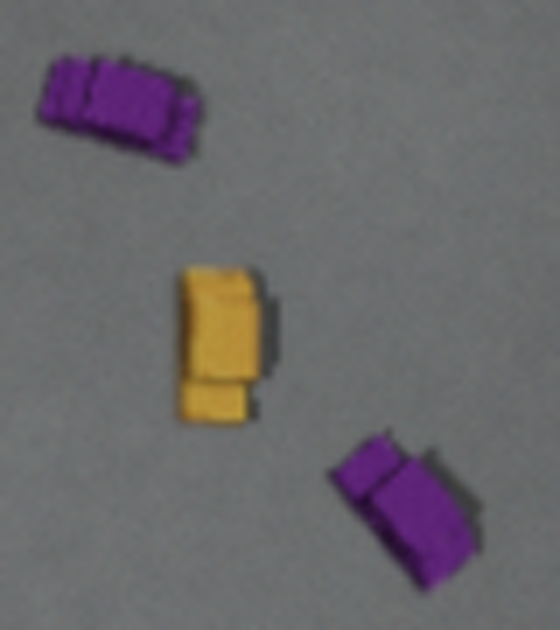

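View pics/c2.png

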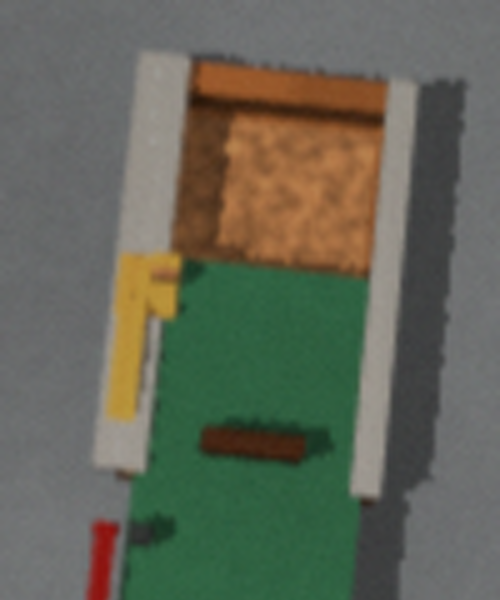

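View pics/c3.png

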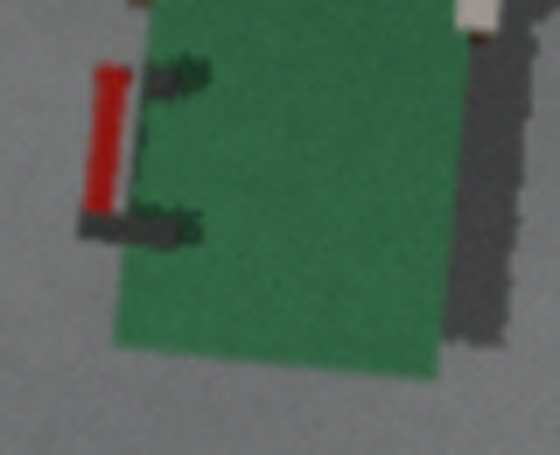

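The crop confirms it: the middle one (411,229) is brass, standing between two purple look-alikes. Next I'll fit the poses.

Run:
```python
from h import *
s=load("top0")
print("cam",ray(s,275,208)[0])
off=np.array([250,170])
for n,p in dict(pyFar=(140,52),pyNear=(93,465),myFar=(417,83),myNear=(378,498),pyFarIn=(190,55),myFarIn=(388,80)).items():
    print(n,atz(s,*(off+np.array(p)/5-0.4),0.05).round(4))
print("cover front L,R",[atz(s,*(off+np.array(p)/5-.4),0.046).round(4) for p in [(182,262),(365,275)]])
off=np.array([255,265])
print("cover back",[atz(s,*(off+np.array(p)/7-.43),0.046).round(4) for p in [(115,347),(437,378)]])
off=np.array([380,180])
print("gauge blk z26",[atz(s,*(off+np.array(p)/7-.43),0.026).round(4) for p in [(192,291),(262,297),(258,381),(190,378)]])
print("gauge foot z12",[atz(s,*(off+np.array(p)/7-.43),0.012).round(4) for p in [(181,267),(250,270),(247,424),(180,420)]])
# point cloud
hsv=cv2.cvtColor(s['image'],cv2.COLOR_RGB2HSV)
def cloud(u0,u1,v0,v1,f):
    return np.array([np.r_[atd(s,u,v),u,v] for v in range(v0,v1) for u in range(u0,u1) if s['depth'][v,u]>0 and f(hsv[v,u])])
c=cloud(400,425,212,246,lambda h:15<h[0]<35 and h[1]>100)
t=c[(c[:,2]>0.02)]
print("gauge top",len(c),len(t),t[:,:3].mean(0),cv2.minAreaRect((t[:,:2]*1000).astype(np.float32)),cv2.minAreaRect((c[:,:2]*1000).astype(np.float32)))
c=cloud(285,320,250,270,lambda h:True); t=c[c[:,2]>0.065]; print("bar",len(t),t[:,:3].mean(0),cv2.minAreaRect((t[:,:2]*1000).astype(np.float32)))
```

```text
cam [0.34594467 0.08916424 1.29293633]
pyFar [0.6706 0.0603 0.05  ]
pyNear [0.4655 0.1    0.05  ]
myFar [ 0.6434 -0.0771  0.05  ]
myNear [ 0.438 -0.037  0.05 ]
pyFarIn [0.667  0.0354 0.05  ]
myFarIn [ 0.6461 -0.0626  0.05  ]
cover front L,R [array([0.5628, 0.0482, 0.046 ]), array([ 0.5489, -0.0417,  0.046 ])]
cover back [array([0.341 , 0.1031, 0.046 ]), array([ 0.3212, -0.0064,  0.046 ])]
gauge blk z26 [array([ 0.5431, -0.2601,  0.026 ]), array([ 0.5387, -0.2859,  0.026 ]), array([ 0.5081, -0.2803,  0.026 ]), array([ 0.5114, -0.2552,  0.026 ])]
gauge foot z12 [array([ 0.5545, -0.261 ,  0.012 ]), array([ 0.5513, -0.2868,  0.012 ]), array([ 0.4945, -0.2782,  0.012 ]), array([ 0.4981, -0.2534,  0.012 ])]
gauge top 227 118 [ 0.52622034 -0.27055359  0.02567742] ((528.9034423828125, -270.9310607910156), (23.297128677368164, 38.196250915527344), 79.97608947753906) ((524.9108276367188, -272.96466064453125), (29.017818450927734, 56.95448303222656), 80.01766967773438)
bar 102 [0.46816898 0.02147557 0.07192642] ((469.0566711425781, 22.889619827270508), (48.63077163696289, 12.558375358581543), 79.04367065429688)
```

Poses in world coordinates:
- **Case:** origin about (0.563, 0.004), yaw −11°.
- **Cover:** x about −108, grip bar at (0.469, 0.023).
- **Gauge:** (0.525, −0.271), long axis about −10°.

I'll move above the gauge and refine with the wrist camera.

Emit:
{"method": "servo_tool", "body": {
  "rows": [28, 25, -5, -3.5, 60, 28, 25, -5, -3.5, 60, 28, 25, -5, -3.5, 60, 28, 25, -5, -3.5, 60, 28, 25, -5, -3.5, 60, 28, 25, -5, -3.5, 60, 28, 25, -5, -3.5, 60, 28, 25, -5, -3.5, 60, 28, 25, -5, -3.5, 60, 28, 24, -5, -3.5, 60, 0, 0, 0, 0, 60, 0, 0, 0, 0, 60],
  "grip_force": 25
}}

```text
time: 1.6
eef_pos: [0.5242, -0.2715, 0.1551]
tool_rot: [0.996, -0.085, -0.001, 0.0]
contact_force: [0.3, 0.0, 0.1]
gripper_width: 0.599
```

Run:
```python
from h import *
s=snap("wrist","w1"); o=arm.get_obs(); print(o['eef_pos'],o['tool_rot'],o['time'])
hsv=cv2.cvtColor(s['image'],cv2.COLOR_RGB2HSV)
m=cv2.inRange(hsv,(15,100,60),(35,255,255)); print(m.sum()/255)
P=np.array([atd(s,u,v) for v,u in zip(*np.nonzero(m)) if s['depth'][v,u]>0])
for lo,hi in ((.023,.03),(.005,.03)):
    t=P[(P[:,2]>lo)&(P[:,2]<hi)]; print(len(t),np.median(t[:,2]),cv2.minAreaRect((t[:,:2]*1000).astype(np.float32)))
```

```text
[ 0.52403882 -0.27188053  0.15536382] [ 9.96341708e-01 -8.54573798e-02 -4.42003146e-04  2.03686997e-04] 1.65
7786.0
642 0.027776992619602453 ((611.4630126953125, -136.1319580078125), (340.07769775390625, 225.2088165283203), 70.58470153808594)
2666 0.011611076039670654 ((620.52001953125, -137.13717651367188), (344.96478271484375, 242.3390350341797), 72.41631317138672)
```

View pics/w1.png

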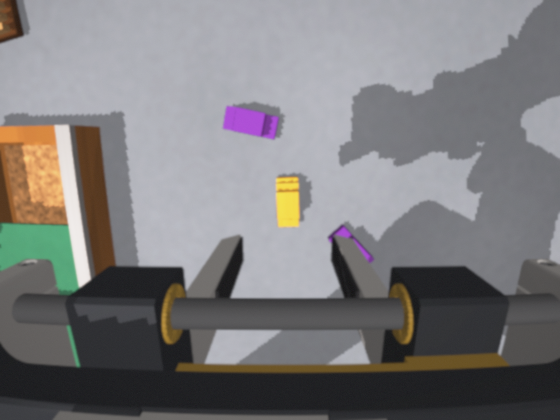

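The wrist view shows the brass gauge at about (288,202), between purple pieces at (250,122) and (350,243). The finger tips are near (240,240) and (335,240).

Run:
```python
from h import *
s=load("w1")
hsv=cv2.cvtColor(s['image'],cv2.COLOR_RGB2HSV)
m=cv2.inRange(hsv,(15,100,60),(35,255,255)); m[:160]=0;m[240:]=0;m[:,:260]=0;m[:,310:]=0
P=np.array([atd(s,u,v) for v,u in zip(*np.nonzero(m)) if s['depth'][v,u]>0])
for lo,hi in ((.023,.03),(.003,.03),(.009,.015)):
    t=P[(P[:,2]>lo)&(P[:,2]<hi)]; print(len(t),t.mean(0).round(4),cv2.minAreaRect((t[:,:2]*1000).astype(np.float32)))
print(proj(s,(0.524,-0.2715,.155)))
crop("w1",260,160,320,240,7,"w1c")
```

```text
617 [ 0.5242 -0.2712  0.0278] ((523.4812622070312, -270.997314453125), (23.41069793701172, 30.463245391845703), 81.79796600341797)
1079 [ 0.5268 -0.2716  0.0227] ((523.9413452148438, -271.7486572265625), (24.579944610595703, 55.26205062866211), 82.45348358154297)
245 [ 0.5219 -0.2712  0.0136] ((524.0444946289062, -271.0542907714844), (23.004127502441406, 55.23978805541992), 82.16448974609375)
(np.float64(288.28335886342705), np.float64(247.6569403614696))
```

View pics/w1c.png

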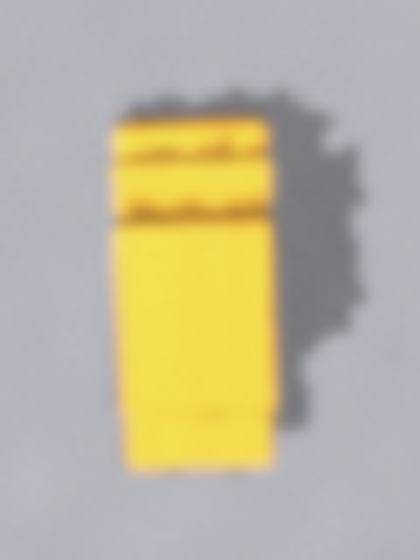

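Emit:
{"method": "servo_tool", "body": {
  "rows": [0, 0.5, -25, 2, 60, 0, 0, -30, 0, 60, 0, 0, -30, 0, 60, 0, 0, -30, 0, 60, 0, 0, -20, 0, 60, 0, 0, -10, 0, 60, 0, 0, -6, 0, 60, 0, 0, 0, 0, 60, 0, 0, 0, 0, 10, 0, 0, 0, 0, 10, 0, 0, 0, 0, 10, 0, 0, 0, 0, 10, 0, 0, 0, 0, 10],
  "grip_force": 25
}}

```text
time: 3.28
eef_pos: [0.5251, -0.2711, 0.0048]
tool_rot: [0.998, -0.068, 0.0, 0.0]
contact_force: [0.6, -0.9, 1.8]
gripper_width: 0.251
```

Emit:
{"method": "servo_tool", "body": {
  "rows": [0, 0, 20, 0, 10, 0, 0, 40, 0, 10, 0, 0, 40, 0, 10, 0, 10, 10, 0, 10, 6, 27, 0, -0.5, 10, 10, 33, 0, -0.5, 10, 10, 33, 0, -0.5, 10, 10, 33, 0, -0.5, 10, 10, 33, 0, -0.5, 10, 10, 33, 0, -0.5, 10, 10, 33, 0, -0.2, 10, 7, 22, 0, 0, 10, 2, 11, 0, 0, 10, 0, 0, 0, 0, 10, 0, 0, 0, 0, 10]
}}

```text
time: 5.15
eef_pos: [0.5992, -0.0035, 0.114]
tool_rot: [0.995, -0.096, -0.001, 0.0]
contact_force: [0.1, 0.1, -1.9]
gripper_width: 0.258
```

Run:
```python
from h import *
s=snap("wrist","w2"); t=snap("top","t2"); o=arm.get_obs(); print(o['eef_pos'],o['tool_rot'],o['time'],o['contact_force'],o['gripper_width'])
```

```text
[ 0.5995223  -0.00372063  0.11438265] [ 9.95345649e-01 -9.63688951e-02 -1.66804904e-04  2.18779250e-04] 5.25 [-0.02261242 -0.00296849 -2.42202438] 0.25248668044668876
```

View pics/w2.png

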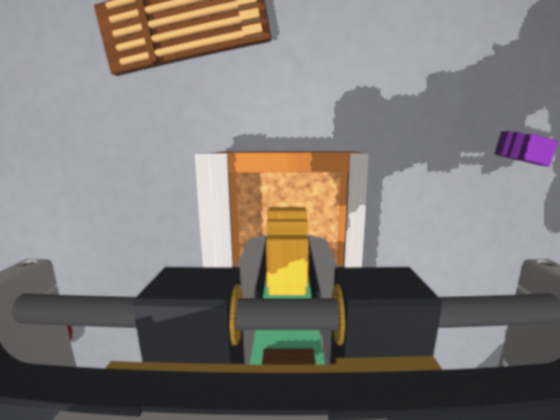

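View pics/t2.png

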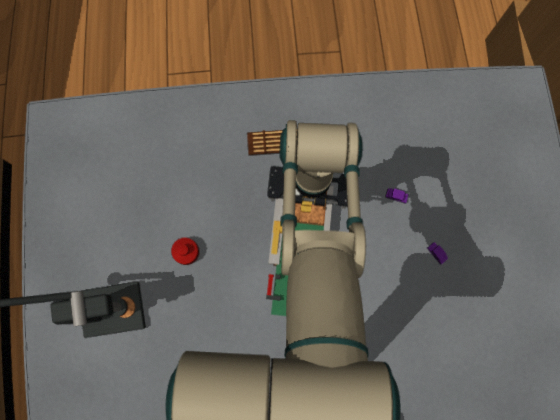

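The gauge is held square above the open end of the well: in the wrist view it sits at (287,245) between the rails at x≈213 and 357. I'll lower it and feel for the floor.

Emit:
{"method": "servo_tool", "body": {
  "rows": [0.5, 0, -10, 0, 10, 0, 0, -20, 0, 10, 0, 0, -20, 0, 10, 0, 0, -20, 0, 10, 0, 0, -15, 0, 10, 0, 0, -8, 0, 10, 0, 0, -4, 0, 10, 0, 0, -2, 0, 10, 0, 0, 0, 0, 10, 0, 0, 0, 0, 10]
}}

```text
time: 6.5
eef_pos: [0.6007, -0.0028, 0.016]
tool_rot: [0.995, -0.096, 0.0, 0.0]
contact_force: [-1.0, -0.6, -1.7]
gripper_width: 0.253
```

Emit:
{"method": "servo_tool", "body": {
  "rows": [0, 0, -1, 0, 10, 0, 0, -1, 0, 10, 0, 0, -0.5, 0, 10, 0, 0, 0, 0, 10]
}}

```text
time: 7.0
eef_pos: [0.6003, -0.0028, 0.0129]
tool_rot: [0.995, -0.096, -0.0, 0.0]
contact_force: [0.3, 0.8, -1.5]
gripper_width: 0.252
```

Emit:
{"method": "servo_tool", "body": {
  "rows": [0, 0, -0.5, 0, 10, 0, 0, 0, 0, 10]
}}

```text
time: 7.25
eef_pos: [0.6003, -0.0028, 0.0128]
tool_rot: [0.995, -0.096, 0.0, 0.0]
contact_force: [-1.1, -0.6, 0.5]
gripper_width: 0.253
```

Emit:
{"method": "servo_tool", "body": {
  "rows": [0, 0, -0.3, 0, 10, 0, 0, 0, 0, 10, 0, 0, 0, 0, 27, 0, 0, 0, 0, 35, 0, 0, 0, 0, 45, 0, 0, 0, 0, 45, 0, 0, 0, 0, 45]
}}

```text
time: 8.12
eef_pos: [0.6003, -0.0028, 0.0121]
tool_rot: [0.995, -0.096, -0.0, 0.0]
contact_force: [0.8, 0.1, -0.1]
gripper_width: 0.45
```

Emit:
{"method": "servo_tool", "body": {
  "rows": [0, 0, 10, 0, 45, 0, 0, 25, 0, 45, 0, 0, 35, 0, 45, 0, 0, 35, 0, 45, 0, 0, 30, 0, 45, -12, 2, 5, 10, 45, -15, 3, 0, 10, 45, -15, 3, 0, 10, 45, -15, 3, 0, 10, 45, -15, 3, 0, 10, 45, -15, 3, 0, 10, 45, -15, 3, 0, 10, 45, -15, 3, 0, 10, 45, -14, 2.5, 0, 10, 45, 0, 0, 0, 0, 45, 0, 0, 0, 0, 45]
}}

```text
time: 10.12
eef_pos: [0.4702, 0.0226, 0.1528]
tool_rot: [0.772, 0.635, 0.001, 0.001]
contact_force: [-0.0, 0.3, 0.1]
gripper_width: 0.451
```

Run:
```python
from h import *
s=snap("wrist","w3"); o=arm.get_obs(); print(o['eef_pos'],o['tool_rot'],o['time'],o['contact_force'],o['joint_pos'])
for n,p in dict(bar=(.469,.0229,.072)).items(): print(n,proj(s,p))
```

```text
[0.47018871 0.02253145 0.15260997] [7.72281916e-01 6.35279557e-01 4.96268251e-04 5.30001088e-04] 10.175 [-0.6511498   0.29199366 -1.40601691] [-1.00050809e-01  1.56938365e-01  1.80346197e+00 -4.68544502e-05
  1.17974082e+00  9.40220026e-02]
bar (np.float64(285.22804968084813), np.float64(216.77645143549674))
```

View pics/w3.png

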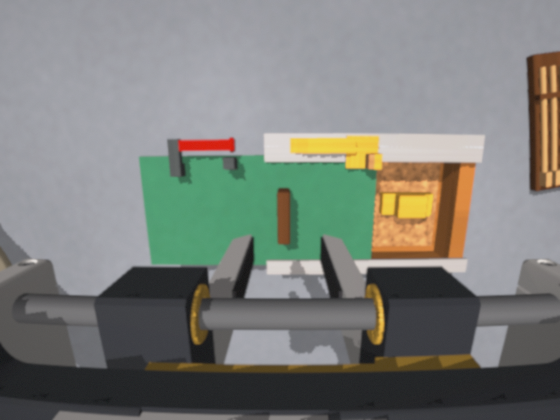

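The wrist view shows the gauge flat in the well at (408,205), clear of the cover edge at x≈374. The bar is at (284,217), the red tab nose at (233,145) and the brass strip at (290–381,146). I'll measure the catch.

Run:
```python
from h import *
s=load("w3"); crop("w3",160,125,400,190,3.3,"w3a"); crop("w3",270,180,300,255,7,"w3b")
a=np.deg2rad(-11.0); R=np.array([[np.cos(a),np.sin(a)],[-np.sin(a),np.cos(a)]])
O=np.array([.5631,.0043])
f=lambda p:np.r_[R@(p[:2]-O)*1000,p[2]*1000].round(1)
for v in (143,146,149):
  print(v,[tuple(f(atd(s,u,v))) for u in range(280,386,4)])
print([tuple(f(atd(s,u,145))) for u in range(176,240,4)])
for v in (160,165): print(v,[tuple(f(atd(s,u,v))) for u in range(342,386,3)])
hsv=cv2.cvtColor(s['image'],cv2.COLOR_RGB2HSV)
P=np.array([f(atd(s,u,v)) for v in range(180,255) for u in range(265,305)]); t=P[P[:,2]>66]
print('bar',t.min(0),t.max(0),np.median(t,0),cv2.minAreaRect(t[:,:2].astype(np.float32)))
P=np.array([f(atd(s,u,v)) for v in range(185,235) for u in range(380,440)if 22<hsv[v,u,0]<35 and hsv[v,u,1]>200]);
for lo,hi in ((30,40),(15,24)):
  t=P[(P[:,2]>lo)&(P[:,2]<hi)]; print('gauge',len(t),np.median(t,0),cv2.minAreaRect(t[:,:2].astype(np.float32)))
```

```text
143 [(np.float64(-100.6), np.float64(65.8), np.float64(50.8)), (np.float64(-96.9), np.float64(65.8), np.float64(52.8)), (np.float64(-93.2), np.float64(65.8), np.float64(52.7)), (np.float64(-89.4), np.float64(65.8), np.float64(52.2)), (np.float64(-85.8), np.float64(65.8), np.float64(54.2)), (np.float64(-82.2), np.float64(65.8), np.float64(55.2)), (np.float64(-78.6), np.float64(65.8), np.float64(56.6)), (np.float64(-75.1), np.float64(65.9), np.float64(59.0)), (np.float64(-71.4), np.float64(65.9), np.float64(58.2)), (np.float64(-67.7), np.float64(65.8), np.float64(57.3)), (np.float64(-64.2), np.float64(65.9), np.float64(58.6)), (np.float64(-60.5), np.float64(65.9), np.float64(58.6)), (np.float64(-56.7), np.float64(65.9), np.float64(57.2)), (np.float64(-53.1), np.float64(65.9), np.float64(57.5)), (np.float64(-49.5), np.float64(65.9), np.float64(58.3)), (np.float64(-45.7), np.float64(65.9), np.float64(57.0)), (np.float64(-42.1), np.float64(65.9), np.float64(57.7)), (np.float64(-38.5), np.float64(65.9), np.float64(57.8)), (np.float64(-34.5), np.float64(65.9), np.float64(56.5)), (np.float64
[... 5797 characters left out ...]
np.float64(46.1), np.float64(59.4)), (np.float64(-20.6), np.float64(46.8), np.float64(67.2)), (np.float64(-17.6), np.float64(46.7), np.float64(65.9)), (np.float64(-15.2), np.float64(46.8), np.float64(67.3)), (np.float64(-12.5), np.float64(46.8), np.float64(67.4)), (np.float64(-9.5), np.float64(46.7), np.float64(66.5)), (np.float64(11.6), np.float64(42.1), np.float64(10.7))]
bar [-103.7  -25.8   66.9] [-92.4  69.1 333.8] [-97.9   0.6  73.8] ((-98.00550079345703, 21.6572322845459), (94.89893341064453, 11.207401275634766), 89.87835693359375)Traceback (most recent call last):
  File "<stdin>", line 15, in <module>
IndexError: too many indices for array: array is 1-dimensional, but 2 were indexed
```

View pics/w3a.png

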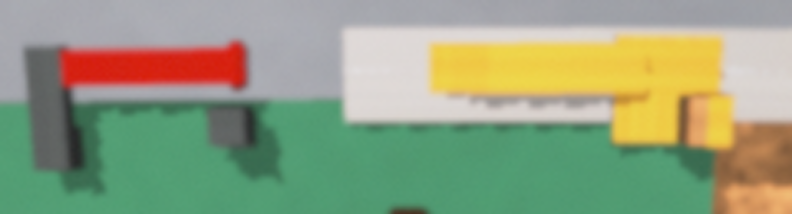

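Emit:
{"method": "servo_tool", "body": {
  "rows": [-2, 0.4, -20, 0, 45, 0, 0, -30, 0, 45, 0, 0, -25, 0, 45, 0, 0, -15, 0, 45, 0, 0, -8, 0, 45, 0, 0, -4, 0, 45, 0, 0, 0, 0, 45, 0, 0, 0, 0, 30, 0, 0, 0, 0, 20, 0, 0, 0, 0, 10, 0, 0, 0, 0, 5, 0, 0, 0, 0, 5, 0, 0, 0, 0, 5],
  "grip_force": 15
}}

```text
time: 11.8
eef_pos: [0.4674, 0.0231, 0.0504]
tool_rot: [0.772, 0.636, 0.0, 0.0]
contact_force: [0.0, -0.6, 2.9]
gripper_width: 0.126
```

Emit:
{"method": "servo_tool", "body": {
  "rows": [1, -0.2, 0, 0, 5, 2.9, -0.6, 0, 0, 5, 3.9, -0.8, 0, 0, 5, 3.9, -0.8, 0, 0, 5, 3.9, -0.7, 0, 0, 5, 3.9, -0.8, 0, 0, 5, 3.9, -0.7, 0, 0, 5, 3.9, -0.8, 0, 0, 5, 3.9, -0.8, 0, 0, 5, 3.9, -0.7, 0, 0, 5, 3.9, -0.8, 0, 0, 5, 2, -0.4, 0, 0, 5]
}}

```text
time: 13.3
eef_pos: [0.5091, 0.015, 0.0504]
tool_rot: [0.772, 0.636, 0.0, 0.0]
contact_force: [-0.9, 1.0, 5.7]
gripper_width: 0.125
```

Emit:
{"method": "servo_tool", "body": {
  "rows": [2, -0.4, 0.5, 0, 5, 2, -0.4, 0, 0, 5, 2, -0.4, 0, 0, 5, 2, -0.4, 0, 0, 5]
}}

```text
time: 13.8
eef_pos: [0.5162, 0.0136, 0.0504]
tool_rot: [0.772, 0.636, -0.0, -0.0]
contact_force: [-0.5, 2.2, 1.1]
gripper_width: 0.128
```

Emit:
{"method": "servo_tool", "body": {
  "rows": [2, -0.4, 0.3, 0, 5, 2, -0.4, 0, 0, 5, 2, -0.3, 0, 0, 5, 2, -0.4, 0, 0, 5]
}}

```text
time: 14.3
eef_pos: [0.5229, 0.0123, 0.0504]
tool_rot: [0.772, 0.636, -0.001, -0.001]
contact_force: [-2.6, 4.8, -3.8]
gripper_width: 0.131
```

Emit:
{"method": "servo_tool", "body": {
  "rows": [2, -0.4, 0, 0, 5, 2, -0.4, 0, 0, 5, 2, -0.4, 0, 0, 5, 2, -0.4, 0, 0, 5]
}}

```text
time: 14.8
eef_pos: [0.531, 0.0107, 0.0505]
tool_rot: [0.772, 0.636, -0.001, -0.001]
contact_force: [-3.0, 4.6, -3.2]
gripper_width: 0.128
```

Emit:
{"method": "servo_tool", "body": {
  "rows": [2, -0.2, -0.3, 0, 5, 2, -0.3, 0, 0, 5, 2, -0.3, 0, 0, 5, 2, -0.3, 0, 0, 5, 2, -0.3, 0, 0, 5]
}}

```text
time: 15.42
eef_pos: [0.5422, 0.0086, 0.0505]
tool_rot: [0.772, 0.636, -0.0, 0.0]
contact_force: [-1.7, 2.6, -4.5]
gripper_width: 0.129
```

Emit:
{"method": "servo_tool", "body": {
  "rows": [2, -0.4, 0, 0, 5, 2, -0.4, 0, 0, 5, 2, -0.4, 0, 0, 5, 2, -0.3, 0, 0, 5, 2, -0.4, 0, 0, 5]
}}

```text
time: 16.05
eef_pos: [0.5522, 0.0067, 0.0505]
tool_rot: [0.772, 0.636, -0.0, 0.0]
contact_force: [-2.5, 1.2, -6.9]
gripper_width: 0.122
```

Emit:
{"method": "servo_tool", "body": {
  "rows": [2, -0.4, -0.3, 0, 5, 2, -0.4, -0.2, 0, 5, 1, -0.2, 0, 0, 5, 1, -0.2, 0, 0, 5, 1, -0.2, 0, 0, 5, 1, -0.2, 0, 0, 5]
}}

```text
time: 16.8
eef_pos: [0.5606, 0.0051, 0.0504]
tool_rot: [0.772, 0.636, 0.0, 0.0]
contact_force: [-2.6, -2.3, -0.6]
gripper_width: 0.125
```

Emit:
{"method": "servo_tool", "body": {
  "rows": [1, -0.2, 0, 0, 5, 1, -0.2, 0, 0, 5, 1, -0.2, 0, 0, 5, 1, -0.2, 0, 0, 5, 1, -0.2, 0, 0, 5]
}}

```text
time: 17.42
eef_pos: [0.5656, 0.0042, 0.0504]
tool_rot: [0.772, 0.636, 0.0, 0.0]
contact_force: [-3.1, -2.1, 2.7]
gripper_width: 0.125
```

Emit:
{"method": "servo_tool", "body": {
  "rows": [1, -0.2, 0, 0, 5, 1, -0.2, 0, 0, 5, 1, -0.2, 0, 0, 5, 1, -0.2, 0, 0, 5]
}}

```text
time: 17.92
eef_pos: [0.5696, 0.0034, 0.0504]
tool_rot: [0.772, 0.636, 0.0, 0.0]
contact_force: [-3.9, -3.3, 3.5]
gripper_width: 0.13
```

Emit:
{"method": "servo_tool", "body": {
  "rows": [0.5, -0.1, 0, 0, 5, 0.5, -0.1, 0, 0, 5, 0.5, -0.1, 0, 0, 5, 0.5, -0.1, 0, 0, 5]
}}

```text
time: 18.42
eef_pos: [0.5715, 0.003, 0.0504]
tool_rot: [0.772, 0.636, 0.0, 0.0]
contact_force: [-3.9, -3.4, 4.0]
gripper_width: 0.126
```

Emit:
{"method": "servo_tool", "body": {
  "rows": [0.5, -0.1, 0, 0, 5, 0.5, -0.1, 0, 0, 5, 0.5, -0.1, 0, 0, 5, 0.5, -0.1, 0, 0, 5]
}}

```text
time: 18.92
eef_pos: [0.5736, 0.0026, 0.0504]
tool_rot: [0.772, 0.636, 0.0, 0.0]
contact_force: [-3.4, -2.6, 3.9]
gripper_width: 0.131
```

Emit:
{"method": "servo_tool", "body": {
  "rows": [0.5, -0.1, 0, 0, 5, 0.5, -0.1, 0, 0, 5, 0.5, -0.1, 0, 0, 5, 0.5, -0.1, 0, 0, 5]
}}

```text
time: 19.42
eef_pos: [0.5756, 0.0022, 0.0504]
tool_rot: [0.772, 0.636, 0.0, 0.0]
contact_force: [-3.9, -3.8, 4.2]
gripper_width: 0.13
```

Emit:
{"method": "servo_tool", "body": {
  "rows": [0.5, -0.1, 0, 0, 5, 0.5, -0.1, 0, 0, 5]
}}

```text
time: 19.68
eef_pos: [0.5766, 0.002, 0.0504]
tool_rot: [0.772, 0.636, 0.0, 0.0]
contact_force: [-2.8, -3.2, 4.9]
gripper_width: 0.125
```

Emit:
{"method": "servo_tool", "body": {
  "rows": [0.5, -0.1, 0, 0, 5, 0.5, -0.1, 0, 0, 5]
}}

```text
time: 19.92
eef_pos: [0.5776, 0.0019, 0.0504]
tool_rot: [0.772, 0.636, 0.0, 0.0]
contact_force: [-4.0, -3.5, 3.7]
gripper_width: 0.127
```

Emit:
{"method": "servo_tool", "body": {
  "rows": [0.5, -0.1, 0, 0, 5, 0.5, -0.1, 0, 0, 5]
}}

```text
time: 20.18
eef_pos: [0.5786, 0.0017, 0.0504]
tool_rot: [0.772, 0.636, 0.0, 0.0]
contact_force: [-2.1, -3.0, 4.5]
gripper_width: 0.126
```

Emit:
{"method": "servo_tool", "body": {
  "rows": [0.5, -0.1, 0, 0, 5, 0, 0, 0, 0, 5]
}}

```text
time: 20.42
eef_pos: [0.5795, 0.0015, 0.0504]
tool_rot: [0.772, 0.636, 0.0, 0.001]
contact_force: [-2.2, -3.8, 4.5]
gripper_width: 0.126
```

Run:
```python
from h import *
s=snap("wrist","w4"); o=arm.get_obs(); print(o['eef_pos'],o['contact_force'],o['time'])
crop("w4",60,90,560,330,1.6,"w4a")
```

```text
[0.57946947 0.00149904 0.05042455] [-2.28772886 -3.78126647  3.93580635] 20.475
```

View pics/w4a.png

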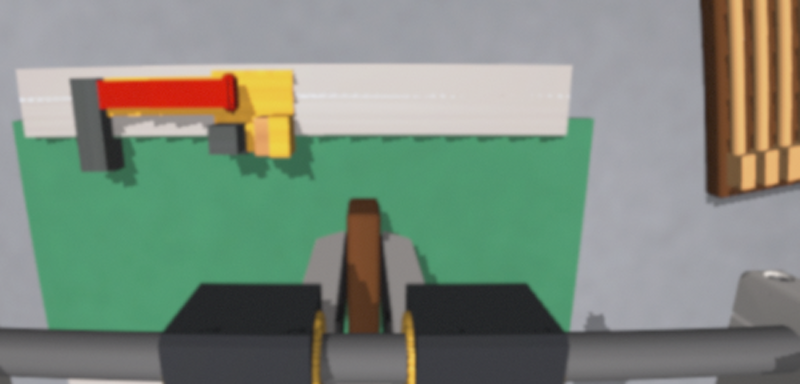

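The dark stop block at (245,138) is about 4–5 mm short of the cork at (255,137) in the crop. The tab seems to be still up on the ledge, so I'll keep creeping.

Emit:
{"method": "servo_tool", "body": {
  "rows": [0.5, -0.2, -0.1, 0, 5, 0.5, -0.2, 0, 0, 5]
}}

```text
time: 20.72
eef_pos: [0.5808, 0.0012, 0.0504]
tool_rot: [0.772, 0.636, 0.001, 0.001]
contact_force: [-1.4, -3.3, 5.1]
gripper_width: 0.124
```

Emit:
{"method": "servo_tool", "body": {
  "rows": [0.5, -0.1, 0, 0, 5]
}}

```text
time: 20.85
eef_pos: [0.5816, 0.0011, 0.0504]
tool_rot: [0.772, 0.636, 0.001, 0.001]
contact_force: [0.2, -4.7, 4.6]
gripper_width: 0.126
```

Emit:
{"method": "servo_tool", "body": {
  "rows": [0.4, -0.1, 0, 0, 5]
}}

```text
time: 20.98
eef_pos: [0.5819, 0.001, 0.0504]
tool_rot: [0.772, 0.636, 0.001, 0.001]
contact_force: [0.1, -3.9, 5.5]
gripper_width: 0.127
```

The push fell to about 0, which suggests a click. I'll look.

```bash
cat > tabz.py <<'E'
import sys
from h import *
tag=sys.argv[1]
s=snap("wrist",tag); o=arm.get_obs(); print(o['eef_pos'],o['contact_force'],o['time'])
a=np.deg2rad(-11.0); R=np.array([[np.cos(a),np.sin(a)],[-np.sin(a),np.cos(a)]])
O=np.array([.5631,.0043])
f=lambda p:np.r_[R@(p[:2]-O)*1000,p[2]*1000].round(1)
for t in ([ "w4",tag]):
    s=load(t); hsv=cv2.cvtColor(s['image'],cv2.COLOR_RGB2HSV)
    m=cv2.inRange(hsv,(0,180,80),(6,255,255)); m[:120]=0; m[170:]=0;m[:,:80]=0;m[:,300:]=0
    ys,xs=np.nonzero(m); print(t,len(xs),xs.min(),xs.max(),ys.min(),ys.max())
    P=np.array([f(atd(s,u,v)) for v,u in zip(ys,xs)]); ok=(P[:,2]>45)&(P[:,2]<90); P=P[ok]
    print(t,'z(x) fit',np.polyfit(P[:,0]-P[:,0].min(),P[:,2],1),'x range',P[:,0].min(),P[:,0].max())
crop(tag,90,110,260,200,4.7,tag+"a")
E
python3 tabz.py w5; python3 -c "
from h import *
crop('w4',90,110,260,200,4.7,'w4b')"
```

```text
[0.58192862 0.00100226 0.05041857] [ 1.67600968 -4.82527499  4.82799419] 21.025
w4 1403 121 207 137 158
w4 z(x) fit [ 0.09021385 61.72151173] x range -78.8 -27.7
w5 1397 121 209 137 158
w5 z(x) fit [-1.03981986e-02  6.15129977e+01] x range -76.1 -25.2
```

View pics/w5a.png

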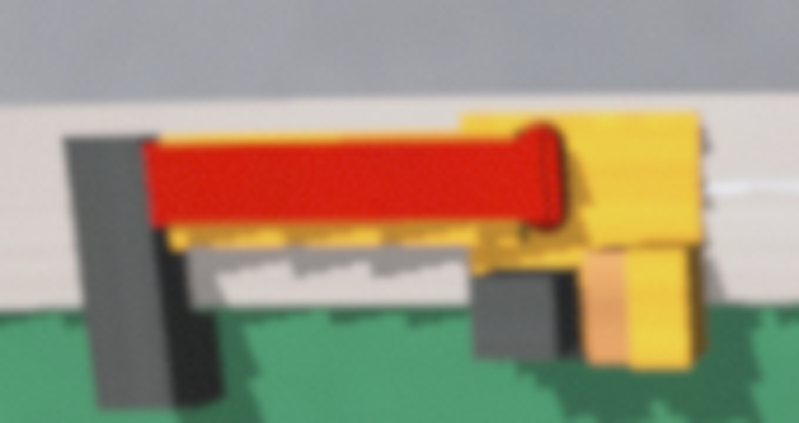

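View pics/w4b.png

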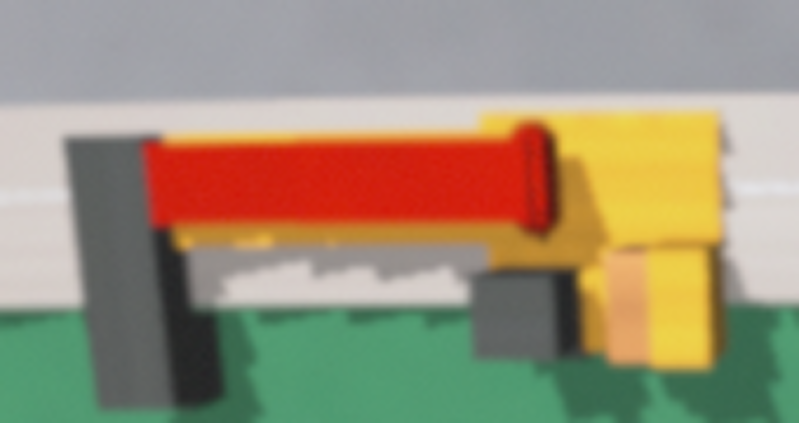

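The tab's slope went from 0.090 rad (up) to −0.01 rad (down) with its nose past the ledge, so it has clicked. I'll let go and clear out.

Emit:
{"method": "servo_tool", "body": {
  "rows": [0, 0, 0, 0, 16, 0, 0, 0, 0, 25, 0, 0, 0, 0, 40, 0, 0, 0, 0, 40, 0, 0, 10, 0, 40, 0, 0, 25, 0, 40, 0, 0, 35, 0, 40, 0, 0, 35, 0, 40, 0, 0, 0, 0, 40, 0, 0, 0, 0, 40]
}}

```text
time: 22.28
eef_pos: [0.5802, 0.0012, 0.1547]
tool_rot: [0.772, 0.636, -0.0, -0.0]
contact_force: [0.1, -0.1, 0.6]
gripper_width: 0.403
```

```bash
sed -i 's/m\[:120\]=0; m\[170:\]=0;m\[:,:80\]=0;m\[:,300:\]=0/m[:100]=0;m[240:]=0;m[:,:80]=0;m[:,330:]=0/' tabz.py; python3 tabz.py w6; python3 -c "
from h import *
snap('scene','s6'); snap('top','t6')"
```

```text
[0.57973858 0.00121271 0.15403943] [-0.83955757  0.77180659  0.02524369] 22.325
w4 1403 121 207 137 158
w4 z(x) fit [ 0.09021385 61.72151173] x range -78.8 -27.7
w6 516 185 239 138 150
w6 z(x) fit [-2.25931446e-03  6.13453059e+01] x range -76.6 -25.9
```

View pics/w6.png

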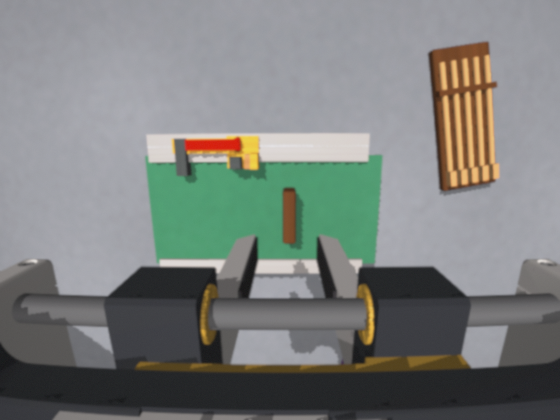

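View pics/s6.png

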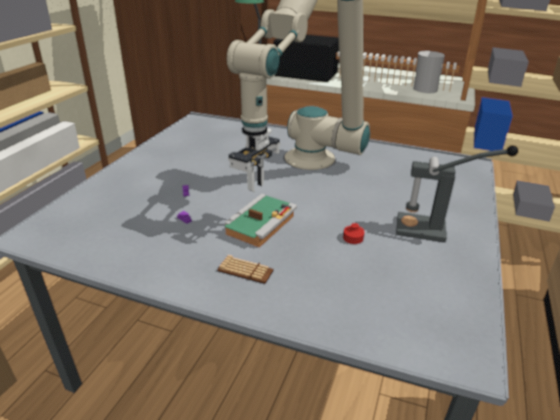

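After letting go, the tab is still flat (slope −0.002) with its nose at (239,146) past the ledge. The cover hasn't moved, and the rack and weight are where they were. Handing in.

```bash
python3 -c "
from cell import arm
print(arm.close_job())"
```

```text
the job is handed in; nothing more can be done
None
```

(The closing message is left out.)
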